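Draw the formed rail out of the guarded die

TASK

A freshly formed green rail lies in the cavity of the die, with its two ends underneath the yellow guard hoods. Lift it out of the cavity, tilt it so that one end comes up first through the opening between the hoods, draw it right out without forcing it against the hoods, and finish while still holding it in the gripper, at rest, with the whole rail at least 5 cm higher than the tops of the hoods. Do not put it down or let go, and leave the two staplers and the parts bin where they are.

Things in the scene. Friction and masses are not known exactly. Their poses are not given: they have to be found in the camera images.
- rail: the formed part: a straight, rigid, bright green steel U-channel, 240 mm long, 22 mm wide, 22 mm high, open side up, walls 4 mm, about 0.15 kg (hidden variation 0.7 to 1.4 times). Origin: centre of its underside; its y axis runs along its length, z up. At the start it lies level in the die cavity, its underside 40 mm above the table, so its top is at 62 mm. Both ends are alike.
- rail_left (a point): centre of the rail's +y end face (on the rail's y axis, 120 mm from its origin, 11 mm above its underside)
- rail_right (a point): centre of the rail's -y end face (120 mm from its origin, 11 mm above its underside)
- die: Fixed die: dark base plate 170 (x) by 430 (y) by 12 mm with two steel blocks, 90 mm wide in x, from 50 to 143 mm either side of the middle along y, tops 50 mm above the table. Cavity along y: 10 mm deep, 26 wide, 246 long. Between the blocks a 100 mm gap down to the base plate gives fingertips room beside the rail's middle. Origin: centre of the underside, on the table; y = long axis, z up.
- opening (a point): Centre of the opening between the two hoods, at the level of the hood tops, 134 mm above the table. Same axes as the guard. The opening is 160 mm long (y from -80 to 80), shorter than the rail, and 130 mm wide in x; nothing is above it.
- stapler_a: bystander: green and black hand stapler, 150 x 34 x 53 mm, loose, standing on the table. Origin: centre of its underside, long axis x. Leave alone.
- stapler_b: bystander: a second stapler, the same. Leave alone.
- bin: bystander: open clear plastic bin of small parts, 120 (x) x 160 (y) x 50 mm, 0.6 kg, loose on the table. Origin: centre of its underside. Leave alone.
- guard: Fixed guard round the die: two yellow sheet hoods, y from 80 to 204 mm either side of its origin, roofs 4 mm thick (underside 130, top 134 mm above the table), end walls' inner faces at y = +-198, side walls' inner faces at x = +-65; between the hoods grey side walls, x 65 to 70 mm, 90 mm high. Origin: on the table, under the opening's centre; on the die's y axis, up to 12 mm off the die's origin.
Things that resemble listed ones, but are neither listed nor needed, are in the scene too. Of the things shaped like the rail, the green one is meant.

How it is judged:
By the outcome, as a careful person would: the job done as asked, in the order asked, and still so for the second after the job is handed in, while the arm keeps its last pose, push and grip.
It also fails if it takes over 42 s, if anything falls off the work surface, if the arm or the gripper's body presses on something with over 40 N, if the wrist force passes 120 N, or if a joint passes its speed limit or range.

ROBOT

A 6-joint arm with a two-finger parallel gripper is mounted at the origin on the work surface. World frame = base frame: x ahead of the robot, y to its left, z up, the work surface at z = 0. Lengths are in mm, angles in rad, forces in N, time in s.
With the tool pointing down it reaches from about 275 to 975 mm from the base axis. Payload 8.4 kg.
Tool frame: the origin (TCP) lies midway between the tips of the shut fingers; the grasp point (between the pads) lies 19 mm behind it; z points along the fingers, y is the line along which they close (so a half turn about z gives the same grasp; the last joint's range is limited). The gripper opens to 92 mm and grips with 3 to 60 N. Pads are 20 mm wide; open, the fingers measure 128 mm over their backs; the gripper's body (75 mm by 189 mm) begins 69 mm behind the grasp point.
Start: joints at [1.273, 0.353, 1.633, -0, 1.155, -0.002], TCP at [182.189, 597.859, 214.583] pointing down, gripper open.
Joint ranges: [-2.63, 2.63], [-0.92, 2.1], [0.06, 2.66], [-1.3, 4.44], [0, 2.69], [-3.02, 3.02]. Speed limits (rad/s): [2.22, 2.22, 2.79, 3.14, 3.14, 3.14].

INTERFACE

Orientations are given as a unit quaternion [w, x, y, z].
In Python, from workcell import ctrl gives the robot as it stands.
- The arm moves only by the tool arm_command, never from a script. Its arguments are lists of equal length, an entry for each row: "claw": the closure, from -1 (fully open) to 1 (shut), so that 0 is half open; "travel": the shift along the world's x, y, z in m, a list of three; "spin": the turn about the world's z in rad. A call has 1 to 8 rows; each row is the pose to reach, as a shift and turn from the pose commanded when the call began; what a row does not reach only later rows make up. A row lasts 1/12 s, in which the tool goes at most 41.7 mm and 7.16 degrees, less where a joint would pass 70% of its speed; a pose out of reach is approached as far as the arm can. A call with a gripper value outside its range is refused whole. The fingers move at their own pace and stop on an object; "force" is the grip in N (left out, the last holds). Time passes only in rows, so rows that repeat a pose let the fingers close. It gives the time, the measured TCP pose, the force, the opening and the grip force at its end, in the units of the state.
- ctrl.read_state(): the state, without advancing time (a new reading comes with each control period).
- ctrl.capture(name): name is "scene" or "top" or "wrist"; returns the picture (400x640x3 uint8, red, green, blue); there is no depth.
- ctrl.camera_params(name): a dict with "camera_matrix" (3x3 intrinsics, pixels), "dist" ([k1, k2, p1, p2, k3] as OpenCV has them; the pictures are not rectified), "world_to_cam" (4x4, takes a point from world to camera coordinates); the wrist camera has in their place "tool_from_camera" (4x4, takes a point from camera to tool coordinates, whose origin is the TCP and whose axes are the flange's). Camera axes: x right, y down, z forward; pixel columns grow to the right and rows downward; lengths in mm; the calibration is good to about 2 mm. A picture is of the moment at which its call begins: read the wrist's pose just before it. camera_params takes no time and is no camera call.
- ctrl.sign_off(): hands the job in; it is judged then, once.
The state is a dict: "t": time; "joint_positions": joint angles; "joint_velocities": joint speeds; "joint_torque": joint torques, N m; "ee_pos": TCP position; "tool_rot": TCP orientation; "contact_force": force on the tool from outside, world axes, zero at the start; "ft_torque": the same for the moment, N m; "gripper_width": opening from 0.0 (shut) to 1.0 (fully open); "grip_force": force on a finger pad.
Only numpy, scipy, OpenCV 4.12 (cv2) and the standard library are available. Lean on these libraries where they do the work, as an engineer would, in place of code of your own. Each camera call takes 0.05 s, during which the arm holds its last target. There are 200 camera calls.

## Working session

There is one attempt and no reset: what is moved stays moved. The work goes in short steps, Python scripts to look and compute and a tool call to move; the robot and the scene stay as the last step left them, time stands still between calls to the robot, and variables do not carry over. Pictures are saved under pics/ and viewed, at most 10 in all, crops included, and the job is handed in when it is done.

Besides the shell and the picture viewer there is one more tool, called after ">>>" as name([rows], argument=value, ...), one row to a line, values as JSON. arm_command: Moves the arm, as the interface text tells. Its arguments: {"type":"object","properties":{"claw":{"type":"array","items":{"type":"number"}},"travel":{"type":"array","items":{"type":"array","items":{"type":"number"}}},"spin":{"type":"array","items":{"type":"number"}},"force":{"type":"number"}},"required":["claw","travel","spin"]}

```bash
mkdir -p pics; cat > h.py <<'E'
import numpy as np, cv2
from workcell import ctrl
def save(cam,name):
    im=ctrl.capture(cam); cv2.imwrite(f'pics/{name}.png',im[:,:,::-1]); return im
def plane(cam,px,z):
    p=ctrl.camera_params(cam); K=np.array(p['camera_matrix']);d=np.array(p['dist'])
    T=np.array(p['world_to_cam']); u=cv2.undistortPoints(np.array(px,float).reshape(-1,1,2),K,d).reshape(-1,2)
    R=T[:3,:3];c=-R.T@T[:3,3]; r=np.c_[u,np.ones(len(u))]@R
    return c+r*((z-c[2])/r[:,2])[:,None]
E
python3 - <<'E'
from h import *
a=save('top','top0');b=save('scene','scene0')
for c in('top','scene'):
    T=np.array(ctrl.camera_params(c)['world_to_cam']);print(c,(-T[:3,:3].T@T[:3,3]).round())
print(ctrl.read_state())
E
```

```text
top [ 419.  100. 1258.]
scene [1134. -628.  966.]
{'t': 0.1, 'joint_positions': array([ 1.27265597e+00,  3.53564556e-01,  1.63405990e+00, -5.85711425e-06,
        1.15519052e+00, -2.39358026e-03]), 'joint_velocities': array([ 7.44815758e-04, -1.67577541e-03, -2.11001406e-03, -5.54909866e-04,
       -7.57847758e-05,  1.03755872e-04]), 'joint_torque': array([ 3.79602152e-04, -5.94904518e+01, -3.34930944e+01,  6.97628874e-02,
        1.83907512e-02,  6.05473772e-06]), 'ee_pos': array([182.02657283, 597.44187445, 213.94765758]), 'tool_rot': array([-8.88435266e-05,  1.47333865e-01,  9.89086628e-01, -6.04673513e-04]), 'contact_force': array([-0.61716561, -0.67141217,  0.49364313]), 'ft_torque': array([0.03239571, 0.09250945, 0.05322702]), 'grip_force': 0.0, 'gripper_width': 1.0010249554902106}
```

View pics/top0.png

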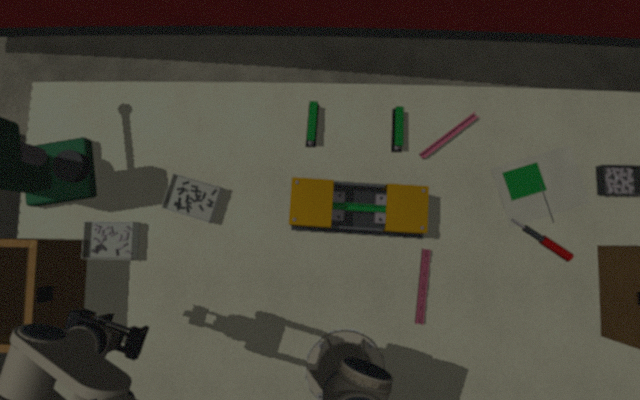

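View pics/scene0.png

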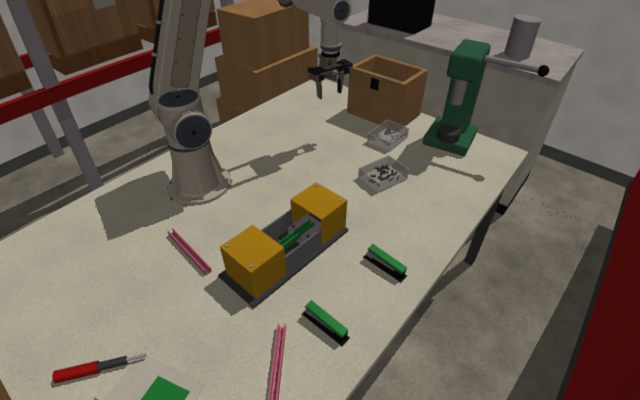

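The top view shows the green rail at about (359,208) between the yellow hoods at (312,203) and (407,209). These could be taken for it:
- pink channels at (449,136) and (423,287)
- staplers at (312,124) and (398,129)
- a green sheet at (524,181)

By colour and place, the rail is the one at (359,208). In the scene view it shows at (295,237).

```bash
python3 - <<'E'
from h import *
im=cv2.imread('pics/top0.png');hsv=cv2.cvtColor(im,cv2.COLOR_BGR2HSV)
y=cv2.inRange(hsv,(15,120,80),(32,255,255));g=cv2.inRange(hsv,(45,100,50),(80,255,255))
roi=np.zeros_like(g);roi[190:225,325:395]=1;g=g*roi
n,l,s,c=cv2.connectedComponentsWithStats(y)
for i in range(1,n):
    if s[i,4]>300:
        cnt=cv2.findContours((l==i).astype('uint8'),0,2)[0][0]
        r=cv2.minAreaRect(cnt);b=cv2.boxPoints(r);print('hood',r);print(plane('top',b,134).round(1))
cnt=max(cv2.findContours(g,0,2)[0],key=cv2.contourArea);r=cv2.minAreaRect(cnt);b=cv2.boxPoints(r)
print('rail',r);w=plane('top',b,60);print(w.round(1),w.mean(0).round(1))
cv2.imwrite('pics/crop0.png',cv2.resize(im[170:245,280:440],None,fx=5,fy=5,interpolation=2))
E
```

```text
hood ((310.74658203125, 201.6815948486328), (42.16505813598633, 47.065155029296875), 3.468229293823242)
[[457.4 178.7 134. ]
 [596.5 173.  134. ]
 [590.5  48.1 134. ]
 [451.4  55.3 134. ]]
hood ((406.9527893066406, 207.920654296875), (42.30337905883789, 46.86149215698242), 2.935673952102661)
[[ 442.  -104.   134. ]
 [ 580.7 -112.   134. ]
 [ 575.9 -238.5  134. ]
 [ 436.9 -229.   134. ]]
hood ((18.0, 281.0), (82.0, 36.0), 90.0)
[[ 396.  1045.5  134. ]
 [ 398.4  931.3  134. ]
 [ 159.2  914.4  134. ]
 [ 155.1 1026.7  134. ]]
rail ((365.0, 207.0), (8.0, 40.0), 90.0)
[[ 527.5    7.1   60. ]
 [ 529.1 -119.1   60. ]
 [ 503.8 -118.9   60. ]
 [ 502.4    6.9   60. ]] [515.7 -56.   60. ]
```

View pics/crop0.png

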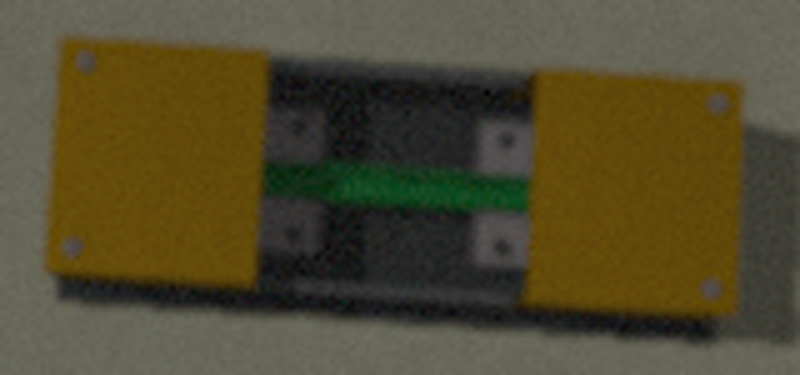

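The crop confirms it: a green channel lies in the die between the hoods, with its visible part from about crop x 265 to 530. The block inner edges are at about crop x 325 and 475. The hood pair spacing of 285 mm matches the expected 284.

>>> arm_command([
  [0.334, -0.626, 0.12],
  [0.334, -0.626, 0.12],
  [0.334, -0.626, 0.12],
  [0.334, -0.626, 0.12],
  [0.334, -0.626, 0.12],
  [0.334, -0.626, 0.12],
  [0.334, -0.626, 0.12],
  [0.334, -0.626, 0.12],
], claw=[0, 0, 0, 0, 0, 0, 0, 0], spin=[-1.328, -1.328, -1.328, -1.328, -1.328, -1.328, -1.328, -1.328], force=20)

```text
t: 0.77
ee_pos: [337.1, 305.9, 270.3]
tool_rot: [0.0, 0.606, 0.796, -0.0]
contact_force: [0.7, 0.6, -0.3]
gripper_width: 0.5
grip_force: 0.0
```

```bash
python3 - <<'E'
from h import *
print(plane('top',[[345,205],[375,206],[360,208]],50).round(1))
s=ctrl.read_state();print(s['t'],s['ee_pos'],s['tool_rot'],s['gripper_width'])
E
```

```text
[[522.1   6.3  50. ]
 [520.1 -89.   50. ]
 [513.1 -41.3  50. ]]
0.7667 [337.13779566 305.94284548 270.33429385] [ 5.15625205e-06  6.05797842e-01  7.95618607e-01 -8.57960532e-05] 0.5000385071620558
```

>>> arm_command([
  [0.178, -0.341, 0.02],
  [0.178, -0.341, 0.02],
  [0.178, -0.341, 0.02],
  [0.178, -0.341, 0.02],
  [0.178, -0.341, 0.02],
  [0.178, -0.341, 0.02],
  [0.178, -0.341, 0.02],
  [0.178, -0.341, 0.02],
], claw=[0, 0, 0, 0, 0, 0, 0, 0], spin=[-0.32, -0.32, -0.32, -0.32, -0.32, -0.32, -0.32, -0.32])

```text
t: 1.43
ee_pos: [491.3, 10.6, 287.5]
tool_rot: [-0.0, 0.723, 0.691, 0.0]
contact_force: [0.1, 0.4, -0.8]
gripper_width: 0.502
grip_force: 0.0
```

>>> arm_command([
  [0, 0, 0],
  [0, 0, 0],
  [0, 0, 0],
], claw=[0, 0, 0], spin=[0, 0, 0])

```text
t: 1.68
ee_pos: [490.4, 12.8, 287.0]
tool_rot: [-0.001, 0.723, 0.691, -0.0]
contact_force: [0.3, -0.6, -0.2]
gripper_width: 0.503
grip_force: 0.0
```

```bash
python3 - <<'E'
from h import *
s=ctrl.read_state();print(s['t'],s['ee_pos'],s['tool_rot'],s['joint_velocities'].round(3))
save('wrist','wrist1');print(ctrl.camera_params('wrist'))
E
```

```text
1.6833 [490.40665755  12.83775461 287.00947752] [-5.91079414e-04  7.23250124e-01  6.90585850e-01 -3.04441695e-04] [ 0.033 -0.01   0.01   0.004 -0.    -0.001]
{'camera_matrix': array([[298.41185233,   0.        , 320.13943175],
       [  0.        , 298.41185233, 197.14094533],
       [  0.        ,   0.        ,   1.        ]]), 'dist': array([-0.02953564,  0.        ,  0.        ,  0.        ,  0.        ]), 'tool_from_camera': array([[-3.81977861e-04, -9.71903580e-01, -2.35379023e-01,
         6.54938056e+01],
       [ 9.99999575e-01, -5.68702840e-04,  7.25411405e-04,
        -9.25172506e-01],
       [-8.38890661e-04, -2.35378646e-01,  9.71903385e-01,
        -1.70048467e+02],
       [ 0.00000000e+00,  0.00000000e+00,  0.00000000e+00,
         1.00000000e+00]])}
```

View pics/wrist1.png

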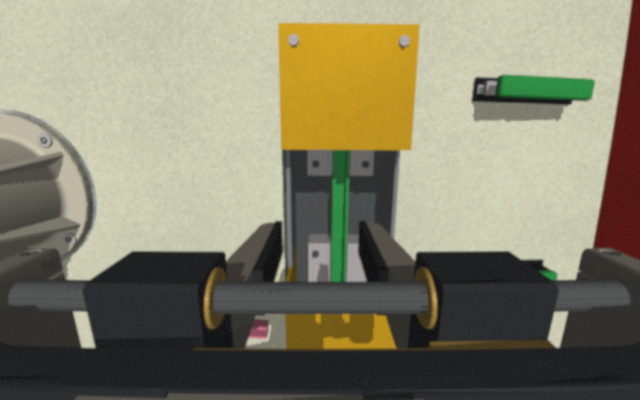

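The wrist view shows the +y hood at x 279–418 with its edge at row 150, the green rail at x about 332–348, and the block inner edges at rows 177 (+y) and 235 (−y).

```bash
cat >> h.py <<'E'
from scipy.spatial.transform import Rotation as Ro
def wplane(px,z,s):
    p=ctrl.camera_params('wrist');u=cv2.undistortPoints(np.array(px,float).reshape(-1,1,2),np.array(p['camera_matrix']),np.array(p['dist'])).reshape(-1,2)
    R=Ro.from_quat(np.roll(s['tool_rot'],-1)).as_matrix();M=np.array(p['tool_from_camera'])
    c=s['ee_pos']+R@M[:3,3];r=np.c_[u,np.ones(len(u))]@M[:3,:3].T@R.T
    return c+r*((z-c[2])/r[:,2])[:,None]
E
python3 - <<'E'
from h import *
s=ctrl.read_state();im=cv2.imread('pics/wrist1.png');hsv=cv2.cvtColor(im,cv2.COLOR_BGR2HSV)
g=cv2.inRange(hsv,(45,100,40),(80,255,255));y=cv2.inRange(hsv,(15,120,80),(32,255,255))
for r in(160,190,220,260):
    c=np.where(g[r,300:380])[0]+300;e=wplane([[c.min(),r],[c.max()+1,r]],62,s);print(r,c.min(),c.max(),e.round(1)[:,:2],e.mean(0).round(1))
cnt=max(cv2.findContours(y[:200],0,2)[0],key=cv2.contourArea);print(wplane(cv2.boxPoints(cv2.minAreaRect(cnt)),134,s).round(1))
col=im[160:270,318].mean(1);print('blockcol',col.round().astype(int))
print(wplane([[318,177],[318,235]],50,s).round(1))
E
```

```text
160 333 348 [[507.3  33.1]
 [528.5  32.2]] [517.9  32.7  62. ]
190 331 349 [[503.2  -7.3]
 [528.9  -8.5]] [516.   -7.9  62. ]
220 331 347 [[501.6 -49.9]
 [525.2 -51. ]] [513.4 -50.4  62. ]
260 331 345 [[ 499.4 -110.2]
 [ 521.  -111.2]] [ 510.2 -110.7   62. ]
[[456.3 179.1 134. ]
 [593.4 173.3 134. ]
 [596.5  48.2 134. ]
 [447.   54.8 134. ]]
blockcol [ 92  79  70  64  67  70  79  92  96 100 101 102  99 101  93  79  61  52
  50  49  51  45  52  49  48  46  51  49  51  49  53  64  71  76  77  75
  76  76  77  76  77  78  76  75  78  78  78  75  77  78  76  78  78  76
  79  77  78  78  78  77  73  76  78  74  76  77  78  78  75  76  76  78
  77  88  98 106 108 107 109 108 108 111 121 139 153 159 160 160 161 157
 148 132 119 112 115 122 135 147 158 161 162 161 160 159 155 156 155 156
 151 148]
[[486.2   9.2  50. ]
 [482.2 -75.7  50. ]]
```

>>> arm_command([
  [0.01, -0.01, 0],
  [0.025, -0.022, 0],
  [0.025, -0.022, -0.03],
  [0.025, -0.022, -0.06],
  [0.025, -0.022, -0.09],
  [0.025, -0.022, -0.127],
  [0.025, -0.022, -0.127],
  [0.025, -0.022, -0.127],
], claw=[0, 0, 0, 0, 0, 0, 0, 0], spin=[-0.007, -0.007, -0.007, -0.007, -0.007, -0.007, -0.007, -0.007])

```text
t: 2.4
ee_pos: [514.9, -8.5, 159.6]
tool_rot: [-0.001, 0.725, 0.689, -0.001]
contact_force: [0.4, -0.9, -0.1]
gripper_width: 0.496
grip_force: 0.0
```

```bash
python3 - <<'E'
from h import *
for k in(0,):
    s=ctrl.read_state();print(s['t'],s['ee_pos'],s['tool_rot'])
    im=save('wrist','wrist2');hsv=cv2.cvtColor(im,cv2.COLOR_RGB2HSV);g=cv2.inRange(hsv,(45,100,40),(80,255,255))
    for r in range(100,300,30):
        c=np.where(g[r,270:400])[0]+270
        if len(c): e=wplane([[c.min(),r],[c.max()+1,r]],62,s);print(r,c.min(),c.max(),e.mean(0).round(1),np.ptp(e[:,0]).round(1))
E
```

```text
2.4 [514.87245619  -8.52975559 159.61015459] [-0.00133093  0.72473735  0.68902257 -0.00137788]
160 312 334 [518.6  26.2  62. ] 20.6
190 310 335 [516.8  -1.2  62. ] 23.8
220 310 334 [514.9 -30.   62. ] 23.5
250 310 333 [512.9 -60.3  62. ] 23.1
280 312 332 [511.8 -92.4  62. ] 20.8
```

View pics/wrist2.png

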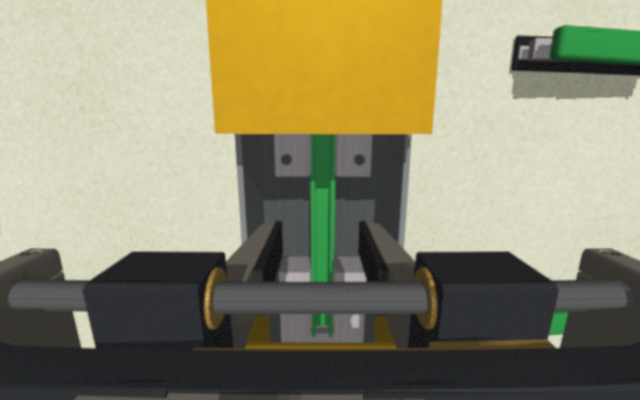

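The close view shows the rail at x about 310–335 between the fingers and the +y block edge at row 177. Descending with a 1 mm correction.

>>> arm_command([
  [0.001, -0.001, -0.025],
  [0.001, -0.001, -0.05],
  [0.001, -0.001, -0.075],
  [0.001, -0.001, -0.095],
  [0.001, -0.001, -0.11],
  [0.001, -0.001, -0.12],
  [0.001, -0.001, -0.127],
  [0.001, -0.001, -0.127],
], claw=[0, 0, 0, 0, 0, 0, 0, 0], spin=[0, 0, 0, 0, 0, 0, 0, 0], force=6)

```text
t: 3.12
ee_pos: [517.7, -10.1, 33.8]
tool_rot: [0.0, 0.725, 0.689, 0.0]
contact_force: [-0.3, 0.5, 0.5]
gripper_width: 0.497
grip_force: 0.0
```

>>> arm_command([
  [0, 0, 0],
  [0, 0, 0],
  [0, 0, 0],
  [0, 0, 0],
  [0, 0, 0],
  [0, 0, 0],
  [0, 0, 0],
  [0, 0, 0],
], claw=[1, 1, 1, 1, 1, 1, 1, 1], spin=[0, 0, 0, 0, 0, 0, 0, 0], force=6)

```text
t: 3.78
ee_pos: [517.4, -10.2, 34.2]
tool_rot: [0.0, 0.725, 0.688, 0.0]
contact_force: [-1.2, -0.8, 6.9]
gripper_width: 0.238
grip_force: 6.0
```

Opening is 0.238 × 92 = 22 mm, which matches the rail. Firming the grip and lifting level.

>>> arm_command([
  [0, 0, 0],
  [0, 0, 0],
  [0, 0, 0.008],
  [0, 0, 0.018],
  [0, 0, 0.03],
  [0, 0, 0.042],
  [0, 0, 0.052],
  [0, 0, 0.052],
], claw=[1, 1, 1, 1, 1, 1, 1, 1], spin=[0, 0, 0, 0, 0, 0, 0, 0], force=40)

```text
t: 4.45
ee_pos: [518.4, -10.2, 87.9]
tool_rot: [0.001, 0.725, 0.688, 0.001]
contact_force: [0.3, -0.1, -0.4]
gripper_width: 0.24
grip_force: 40.0
```

```bash
python3 - <<'E'
from h import *
s=ctrl.read_state();print({k:s[k] for k in('t','ee_pos','contact_force','ft_torque','gripper_width','grip_force')})
im=save('scene','s1');cv2.imwrite('pics/s1c.png',cv2.resize(im[170:310,200:370,::-1],None,fx=4,fy=4,interpolation=2))
E
```

```text
{'t': 4.45, 'ee_pos': array([518.41352933, -10.23322955,  87.9405163 ]), 'contact_force': array([ 0.31063808, -0.07941534, -0.43393449]), 'ft_torque': array([-0.06807722,  0.05598965, -0.03229286]), 'gripper_width': 0.23969994021920532, 'grip_force': 39.997278079390526}
```

View pics/s1c.png

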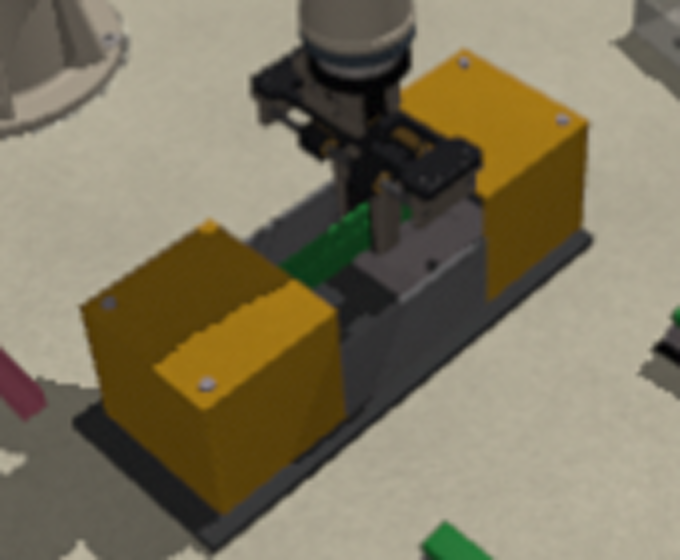

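The crop shows the rail lifted out of the cavity and gripped (about (360,235)), with its near end still under the near hood. Shifting along −y so the +y end clears its hood.

>>> arm_command([
  [-0.0005, -0.008, 0],
  [-0.001, -0.017, 0],
  [-0.0015, -0.026, 0],
  [-0.002, -0.035, 0],
  [-0.0025, -0.043, 0],
  [-0.0027, -0.049, 0],
  [-0.0027, -0.049, 0],
  [-0.0027, -0.049, 0],
], claw=[1, 1, 1, 1, 1, 1, 1, 1], spin=[0, 0, 0, 0, 0, 0, 0, 0], force=40)

```text
t: 5.17
ee_pos: [514.2, -59.7, 85.4]
tool_rot: [-0.0, 0.726, 0.688, -0.0]
contact_force: [-0.4, -0.4, -1.3]
gripper_width: 0.235
grip_force: 40.0
```

>>> arm_command([
  [0, 0, 0],
  [0, 0, 0],
  [0, 0, 0],
  [0, 0, 0],
  [0, 0, 0],
  [0, 0, 0],
  [0, 0, 0],
  [0, 0, 0],
], claw=[1, 1, 1, 1, 1, 1, 1, 1], spin=[0, 0, 0, 0, 0, 0, 0, 0], force=6)

```text
t: 5.83
ee_pos: [514.2, -59.1, 85.5]
tool_rot: [0.0, 0.725, 0.689, 0.0]
contact_force: [0.2, -0.6, -0.9]
gripper_width: 0.239
grip_force: 6.0
```

```bash
cat > look.py <<'E'
import sys
from h import *
n=sys.argv[1];s=ctrl.read_state();print({k:np.round(s[k],3) for k in('t','ee_pos','contact_force','ft_torque','gripper_width','grip_force')})
im=save('scene',n);cv2.imwrite(f'pics/{n}c.png',cv2.resize(im[130:310,200:370,::-1],None,fx=3.3,fy=3.3,interpolation=2))
hsv=cv2.cvtColor(im,cv2.COLOR_RGB2HSV);g=cv2.inRange(hsv,(45,100,30),(80,255,255))
k,l,st,c=cv2.connectedComponentsWithStats(g);p=ctrl.camera_params('scene');T=np.array(p['world_to_cam'])
# green pixels onto the vertical plane through the rail axis (line x = 517.9+.0536(y-32.7))
u=np.argwhere(g[130:275,230:350])[:,::-1]+[230,130]
u=np.array([q for q in u if st[l[q[1],q[0]],4]>12]);d=cv2.undistortPoints(u.astype(float).reshape(-1,1,2),np.array(p['camera_matrix']),np.array(p['dist'])).reshape(-1,2)
R=T[:3,:3];o=-R.T@T[:3,3];r=np.c_[d,np.ones(len(d))]@R;nn=np.array([1,-.0536,0]);k=(517.9-.0536*32.7-o@nn)/(r@nn)
w=o+r*k[:,None];vx,vz,y0,z0=cv2.fitLine(w[:,1:].astype(np.float32),cv2.DIST_HUBER,0,.01,.01).ravel()
print('tilt deg',np.degrees(np.arctan(vz/vx)).round(1),'at',y0.round(),z0.round(),'y',w[:,1].min().round(),w[:,1].max().round(),'z',w[:,2].min().round(),w[:,2].max().round(),len(w))
E
python3 look.py s2
```

```text
{'t': np.float64(5.833), 'ee_pos': array([514.241, -59.144,  85.497]), 'contact_force': array([ 0.174, -0.642, -0.854]), 'ft_torque': array([0.007, 0.017, 0.007]), 'gripper_width': np.float64(0.239), 'grip_force': np.float64(6.0)}
tilt deg -66.8 at -72.0 104.0 y -98.0 -57.0 z 77.0 130.0 88
```

>>> arm_command([
  [0, 0, 0],
  [0, 0, 0],
  [0, 0, 0],
  [0, 0, 0],
], claw=[1, 1, 1, 1], spin=[0, 0, 0, 0], force=4)

```text
t: 6.22
ee_pos: [514.2, -59.2, 85.5]
tool_rot: [-0.0, 0.725, 0.688, -0.0]
contact_force: [-1.4, -0.2, -1.5]
gripper_width: 0.244
grip_force: 4.0
```

```bash
python3 look.py s3
```

```text
{'t': np.float64(6.217), 'ee_pos': array([514.213, -59.238,  85.467]), 'contact_force': array([-1.422, -0.223, -1.516]), 'ft_torque': array([-0.042,  0.061, -0.044]), 'gripper_width': np.float64(0.244), 'grip_force': np.float64(3.999)}
tilt deg -66.7 at -72.0 104.0 y -98.0 -58.0 z 77.0 130.0 88
```

View pics/s3c.png

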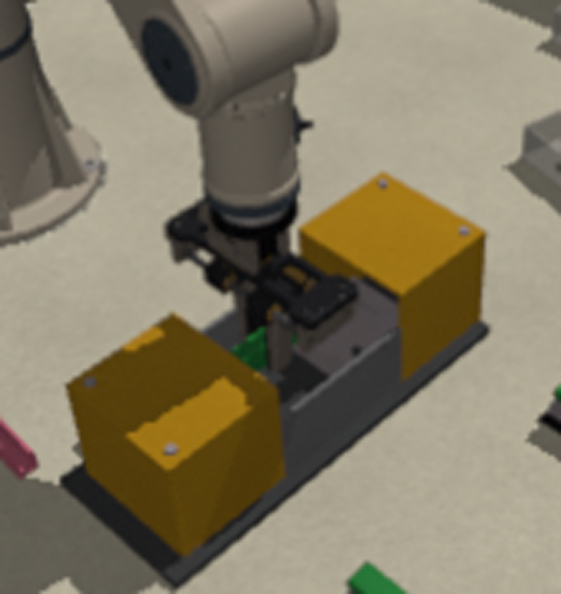

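The crop shows the rail only at (255,345), with the rest hidden by the hood and gripper. The wrist camera faces the free end, so I'll measure the tilt there.

```bash
cat > wl.py <<'E'
import sys
from h import *
s=ctrl.read_state();im=save('wrist',sys.argv[1]);hsv=cv2.cvtColor(im,cv2.COLOR_RGB2HSV);g=cv2.inRange(hsv,(45,90,30),(80,255,255))
g[:,:230]=0;g[:,410:]=0
n,l,st,c=cv2.connectedComponentsWithStats(g)
for i in range(1,n):
    if st[i,4]>60: print('blob',st[i],c[i].round())
p=ctrl.camera_params('wrist');M=np.array(p['tool_from_camera']);f=p['camera_matrix'][0][0]
R=Ro.from_quat(np.roll(s['tool_rot'],-1)).as_matrix();o=s['ee_pos']+R@M[:3,3]
P=[]
for r in range(0,330,6):
    q=np.where(g[r])[0]
    if len(q)>12:
        wd=q.max()-q.min()+1;u=cv2.undistortPoints(np.array([[[q.mean(),r]]],float),np.array(p['camera_matrix']),np.array(p['dist'])).ravel()
        P.append((r,wd,*(o+R@M[:3,:3]@(np.array([u[0],u[1],1])*22*f/wd))))
P=np.array(P);print(P.round(0))
print(s['t'],s['ee_pos'].round(1),s['grip_force'].round(1),'tilt',np.degrees(np.arctan(np.polyfit(P[:,3],P[:,4],1)[0])).round(1))
E
python3 wl.py w3
```

```text
blob [  296    65    50   218 10027] [320. 174.]
blob [ 301  314   39   35 1344] [320. 331.]
[[  66.   49.  518.   32.  111.]
 [  72.   49.  518.   30.  112.]
 [  78.   49.  518.   27.  113.]
 [  84.   49.  518.   24.  113.]
 [  90.   48.  518.   22.  111.]
 [  96.   48.  518.   19.  112.]
 [ 102.   48.  518.   17.  112.]
 [ 108.   47.  517.   14.  110.]
 [ 114.   47.  517.   11.  111.]
 [ 120.   49.  517.    8.  117.]
 [ 126.   50.  517.    6.  121.]
 [ 132.   49.  517.    3.  118.]
 [ 138.   49.  516.    1.  119.]
 [ 144.   49.  516.   -2.  120.]
 [ 150.   49.  516.   -5.  120.]
 [ 156.   49.  516.   -7.  121.]
 [ 162.   47.  516.  -11.  116.]
 [ 168.   47.  516.  -13.  117.]
 [ 174.   47.  516.  -16.  117.]
 [ 180.   47.  515.  -19.  118.]
 [ 186.   47.  515.  -22.  119.]
 [ 192.   47.  515.  -24.  119.]
 [ 198.   47.  515.  -27.  120.]
 [ 204.   45.  515.  -31.  115.]
 [ 210.   45.  515.  -34.  115.]
 [ 216.   45.  514.  -37.  116.]
 [ 222.   47.  514.  -38.  122.]
 [ 228.   47.  514.  -41.  123.]
 [ 234.   47.  514.  -43.  124.]
 [ 240.   46.  514.  -47.  122.]
 [ 246.   47.  514.  -49.  125.]
 [ 252.   46.  513.  -53.  123.]
 [ 258.   45.  513.  -57.  121.]
 [ 264.   45.  513.  -60.  121.]
 [ 270.   45.  513.  -63.  122.]
 [ 276.   44.  513.  -67.  120.]
 [ 282.   28.  507. -114.   43.]
 [ 318.   39.  511. -100.  108.]
 [ 324.   39.  511. -103.  109.]]Traceback (most recent call last):
  File "wl.py", line 17, in <module>
    print(s['t'],s['ee_pos'].round(1),s['grip_force'].round(1),'tilt',np.degrees(np.arctan(np.polyfit(P[:,3],P[:,4],1)[0])).round(1))
                                      ^^^^^^^^^^^^^^^^^^^^^
AttributeError: 'float' object has no attribute 'round'
```

View pics/w3.png

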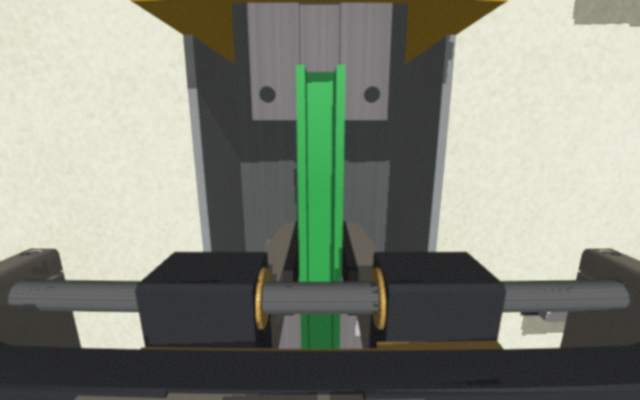

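The wrist view shows the rail's +y end clear of the hood, with the tip at row 66 and columns 296–346. It is still about level. Easing the grip further.

>>> arm_command([
  [0, 0, 0],
  [0, 0, 0],
  [0, 0, 0],
  [0, 0, 0],
], claw=[1, 1, 1, 1], spin=[0, 0, 0, 0], force=3)

```text
t: 6.65
ee_pos: [514.2, -59.2, 85.5]
tool_rot: [-0.0, 0.725, 0.688, -0.0]
contact_force: [0.4, -0.2, -1.4]
gripper_width: 0.24
grip_force: 3.0
```

```bash
sed -i "s/s\['grip_force'\].round(1)/s['grip_force']/; s/P=np.array(P);print(P.round(0))/P=np.array(P);P=P[(P[:,0]<276)];print(P[[0,5,10,20,-1]].round(0))/" wl.py; python3 wl.py w4
```

```text
blob [  295    65    51   218 10084] [320. 174.]
blob [ 301  314   39   35 1339] [320. 331.]
[[ 66.  49. 518.  32. 111.]
 [ 96.  49. 517.  19. 115.]
 [126.  49. 517.   6. 118.]
 [186.  47. 515. -22. 119.]
 [270.  45. 513. -63. 122.]]
6.65 [514.2 -59.2  85.5] 3.00002446398139 tilt -6.7
```

At 3 N the pads still hold the rail level. I'll try a brisk short lift, so that inertia adds to the off-centre weight.

>>> arm_command([
  [0, 0, -0.008],
  [0, 0, -0.018],
  [0, 0, -0.026],
  [0, 0, -0.03],
  [0, 0, -0.03],
  [0, 0, 0.005],
  [0, 0, 0.005],
  [0, 0, 0.005],
], claw=[1, 1, 1, 1, 1, 1, 1, 1], spin=[0, 0, 0, 0, 0, 0, 0, 0], force=3)

```text
t: 7.37
ee_pos: [515.7, -59.4, 91.8]
tool_rot: [0.001, 0.725, 0.688, 0.001]
contact_force: [-0.5, 0.0, -0.8]
gripper_width: 0.237
grip_force: 3.0
```

```bash
python3 wl.py w5
```

```text
blob [  291    65    59   218 11094] [320. 167.]
blob [ 303  314   35   35 1187] [320. 331.]
[[ 66.  52. 520.  31. 126.]
 [ 96.  57. 519.  17. 141.]
 [126.  56. 518.   6. 141.]
 [186.  50. 516. -20. 133.]
 [270.  45. 514. -63. 128.]]
7.3667 [515.7 -59.4  91.8] 2.999947238713503 tilt 8.5
```

The tip is now up by about 15°. One more short jerk to steepen it.

>>> arm_command([
  [0, 0, -0.006],
  [0, 0, -0.012],
  [0, 0, -0.012],
  [0, 0, -0.012],
  [0, 0, 0.012],
  [0, 0, 0.008],
  [0, 0, 0.008],
], claw=[1, 1, 1, 1, 1, 1, 1], spin=[0, 0, 0, 0, 0, 0, 0], force=3)

```text
t: 8.0
ee_pos: [514.7, -59.3, 98.5]
tool_rot: [0.0, 0.725, 0.688, 0.0]
contact_force: [-0.3, -0.3, -1.6]
gripper_width: 0.238
grip_force: 3.0
```

```bash
python3 wl.py w6; python3 look.py s6
```

```text
blob [  290    65    61   217 11318] [320. 167.]
blob [304 314  34  28 894] [320. 327.]
[[ 66.  53. 518.  30. 135.]
 [ 96.  59. 518.  17. 152.]
 [126.  59. 517.   6. 154.]
 [186.  51. 516. -19. 142.]
 [270.  43. 513. -66. 129.]]
8.0 [514.7 -59.3  98.5] 3.0000111646950245 tilt 11.9
{'t': np.float64(8.05), 'ee_pos': array([514.075, -59.204,  98.07 ]), 'contact_force': array([-0.037,  0.385, -0.842]), 'ft_torque': array([-0.038,  0.02 ,  0.015]), 'gripper_width': np.float64(0.243), 'grip_force': np.float64(3.0)}
tilt deg -82.2 at -73.0 111.0 y -98.0 -58.0 z 80.0 141.0 106
```

View pics/w6.png

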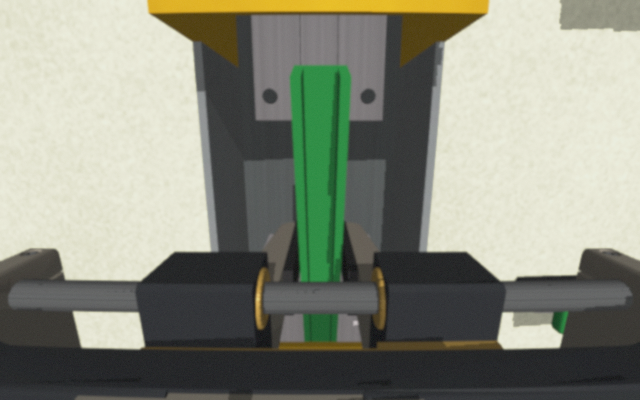

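The wrist view shows the tip clearly nearer the camera (columns 290–350), at about 18–20°. One more jerk for margin, then firm up.

>>> arm_command([
  [0, 0, -0.005],
  [0, 0, -0.008],
  [0, 0, -0.008],
  [0, 0, -0.008],
  [0, 0, 0.01],
  [0, 0, 0.006],
  [0, 0, 0.006],
], claw=[1, 1, 1, 1, 1, 1, 1], spin=[0, 0, 0, 0, 0, 0, 0], force=3)

```text
t: 8.68
ee_pos: [514.7, -59.3, 104.4]
tool_rot: [0.0, 0.725, 0.688, 0.0]
contact_force: [0.3, 0.6, -1.8]
gripper_width: 0.238
grip_force: 3.0
```

>>> arm_command([
  [0, 0, 0],
  [0, 0, 0],
  [0, 0, 0],
  [0, 0, 0],
], claw=[1, 1, 1, 1], spin=[0, 0, 0, 0], force=45)

```text
t: 9.02
ee_pos: [514.0, -59.2, 104.1]
tool_rot: [-0.0, 0.725, 0.689, -0.0]
contact_force: [0.0, 0.9, -0.9]
gripper_width: 0.236
grip_force: 45.0
```

```bash
python3 wl.py w7
```

```text
blob [  289    66    63   216 11418] [320. 166.]
blob [304 314  33  21 668] [320. 324.]
[[ 66.  51. 518.  31. 136.]
 [ 96.  61. 517.  17. 161.]
 [126.  60. 517.   6. 162.]
 [186.  51. 515. -19. 148.]
 [270.  42. 512. -68. 131.]]
9.0167 [514.  -59.2 104.1] 44.99996915459633 tilt 14.0
```

The tilt is about 23° and the grip is firm. Drawing the rail out along its own axis (slope about 0.42).

>>> arm_command([
  [0.0004, 0.007, 0.003],
  [0.001, 0.016, 0.0065],
  [0.0014, 0.025, 0.0105],
  [0.0019, 0.034, 0.014],
  [0.0024, 0.043, 0.018],
  [0.0027, 0.05, 0.021],
  [0.003, 0.055, 0.023],
  [0.003, 0.055, 0.023],
], claw=[1, 1, 1, 1, 1, 1, 1, 1], spin=[0, 0, 0, 0, 0, 0, 0, 0], force=45)

```text
t: 9.73
ee_pos: [517.6, -3.1, 128.0]
tool_rot: [0.0, 0.725, 0.689, 0.0]
contact_force: [0.4, -0.2, -1.0]
gripper_width: 0.232
grip_force: 45.0
```

```bash
python3 wl.py w8; python3 look.py s8
```

```text
blob [  290    67    61   215 11187] [320. 168.]
blob [ 304  314   33   35 1092] [320. 331.]
[[ 72.  57. 521.  82. 175.]
 [102.  59. 520.  71. 182.]
 [132.  56. 520.  60. 178.]
 [192.  51. 519.  34. 172.]
 [270.  43. 516. -10. 158.]]
9.7333 [517.6  -3.1 128. ] 45.00016137957573 tilt 13.6
{'t': np.float64(9.783), 'ee_pos': array([517.431,  -3.617, 127.766]), 'contact_force': array([ 0.764, -0.259, -0.966]), 'ft_torque': array([-0.014,  0.039,  0.011]), 'gripper_width': np.float64(0.233), 'grip_force': np.float64(45.0)}
tilt deg 33.6 at -44.0 127.0 y -98.0 -1.0 z 83.0 173.0 310
```

View pics/s8c.png

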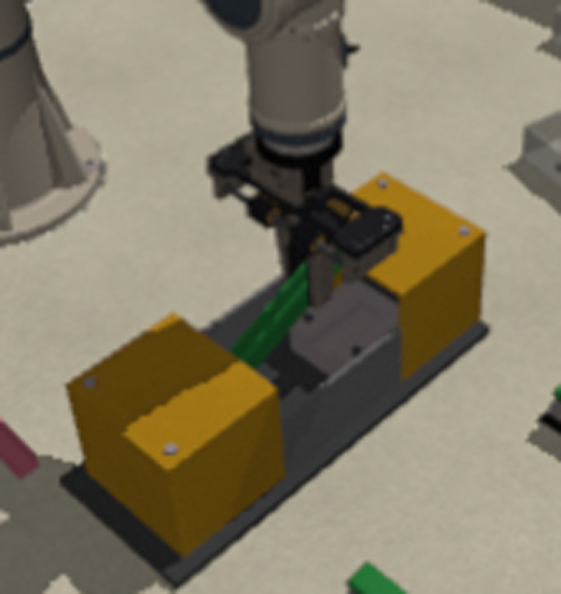

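The crop shows the rail tilted from (245,355) up past the fingers at (320,265), clear of both hoods and with no contact force. Continuing.

>>> arm_command([
  [0.0004, 0.007, 0.003],
  [0.001, 0.016, 0.0065],
  [0.0014, 0.025, 0.0105],
  [0.0019, 0.034, 0.014],
  [0.0024, 0.043, 0.019],
  [0.0027, 0.05, 0.023],
  [0.003, 0.054, 0.026],
  [0.003, 0.054, 0.026],
], claw=[1, 1, 1, 1, 1, 1, 1, 1], spin=[0, 0, 0, 0, 0, 0, 0, 0], force=45)

```text
t: 10.5
ee_pos: [520.8, 50.8, 154.3]
tool_rot: [0.0, 0.725, 0.689, 0.001]
contact_force: [-0.0, 0.2, -0.3]
gripper_width: 0.239
grip_force: 45.0
```

```bash
python3 wl.py w9; python3 look.py s9
```

```text
blob [  290    67    61   215 11056] [320. 167.]
blob [ 304  314   33   35 1091] [320. 331.]
[[ 72.  57. 524. 136. 201.]
 [102.  59. 524. 125. 208.]
 [132.  55. 523. 114. 202.]
 [192.  49. 522.  87. 194.]
 [270.  43. 520.  44. 185.]]
10.5 [520.8  50.8 154.3] 45.000156462192535 tilt 14.7
{'t': np.float64(10.55), 'ee_pos': array([520.549,  50.285, 153.93 ]), 'contact_force': array([ 0.627, -0.282, -0.25 ]), 'ft_torque': array([ 0.013,  0.009, -0.056]), 'gripper_width': np.float64(0.234), 'grip_force': np.float64(45.0)}
tilt deg 26.2 at -15.0 141.0 y -93.0 54.0 z 88.0 197.0 473
```

View pics/s9c.png

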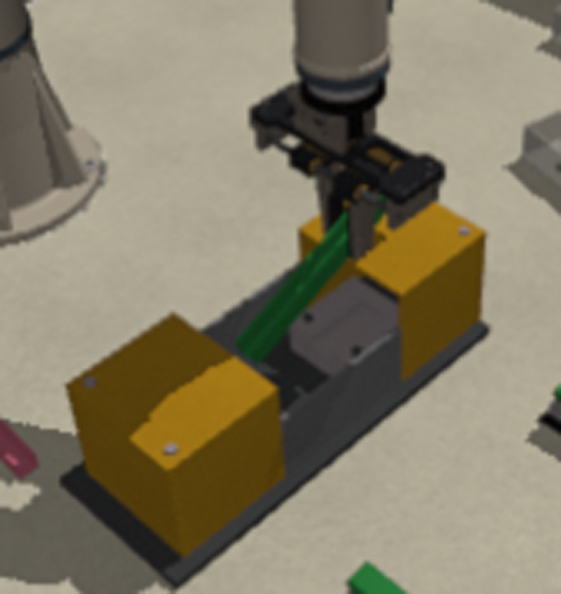

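The low end is visible at y about −93, inside the hood edge at −109, so it is free of the hood. That was one picture more than the ten allowed, by my miscount; from here I use numbers only. Edging on, then straight up.

>>> arm_command([
  [0.0003, 0.006, 0.003],
  [0.0006, 0.012, 0.008],
  [0.0006, 0.012, 0.02],
  [0.0006, 0.012, 0.035],
  [0.0006, 0.012, 0.052],
  [0.0006, 0.012, 0.07],
  [0.0006, 0.012, 0.09],
  [0.0006, 0.012, 0.11],
], claw=[1, 1, 1, 1, 1, 1, 1, 1], spin=[0, 0, 0, 0, 0, 0, 0, 0], force=45)

```text
t: 11.27
ee_pos: [520.6, 62.0, 264.6]
tool_rot: [-0.0, 0.725, 0.688, -0.0]
contact_force: [0.7, 0.5, -1.1]
gripper_width: 0.236
grip_force: 45.0
```

>>> arm_command([
  [0, 0, 0.015],
  [0, 0, 0.03],
  [0, 0, 0.04],
  [0, 0, 0.048],
  [0, 0, 0.05],
  [0, 0, 0.05],
  [0, 0, 0.05],
  [0, 0, 0.05],
], claw=[1, 1, 1, 1, 1, 1, 1, 1], spin=[0, 0, 0, 0, 0, 0, 0, 0], force=45)

```text
t: 11.93
ee_pos: [520.4, 61.7, 312.5]
tool_rot: [-0.0, 0.725, 0.688, -0.001]
contact_force: [0.3, -0.7, -1.3]
gripper_width: 0.234
grip_force: 45.0
```

```bash
sed -i 's/g\[130:275,230:350\]/g[60:275,230:350]/; s/\[230,130\]/[230,60]/' look.py; python3 look.py s10
```

```text
{'t': np.float64(11.933), 'ee_pos': array([520.37 ,  61.742, 312.54 ]), 'contact_force': array([ 0.292, -0.665, -1.318]), 'ft_torque': array([-0.068,  0.061, -0.046]), 'gripper_width': np.float64(0.234), 'grip_force': np.float64(45.0)}
tilt deg 22.6 at 0.0 302.0 y -80.0 117.0 z 256.0 353.0 506
```

>>> arm_command([
  [0, 0, 0],
  [0, 0, 0],
  [0, 0, 0],
  [0, 0, 0],
  [0, 0, 0],
  [0, 0, 0],
], claw=[1, 1, 1, 1, 1, 1], spin=[0, 0, 0, 0, 0, 0], force=45)

```text
t: 12.48
ee_pos: [520.9, 61.8, 313.5]
tool_rot: [0.0, 0.725, 0.688, 0.0]
contact_force: [0.1, -0.9, 0.1]
gripper_width: 0.238
grip_force: 45.0
```

```bash
python3 look.py s11 && python3 -c "
from workcell import ctrl
print(abs(ctrl.read_state()['joint_velocities']).max(), ctrl.sign_off())"
```

```text
{'t': np.float64(12.483), 'ee_pos': array([520.863,  61.794, 313.49 ]), 'contact_force': array([ 0.063, -0.932,  0.05 ]), 'ft_torque': array([-0.035,  0.015, -0.035]), 'gripper_width': np.float64(0.238), 'grip_force': np.float64(45.0)}
tilt deg 22.1 at 2.0 303.0 y -80.0 117.0 z 256.0 357.0 512
the job is handed in; nothing more can be done
0.002190612041313891 None
```

The job is handed in at about 12.5 s: the rail came out +y end first, tilted about 22°, with no contact force seen at the hoods, and is held at rest at 45 N, its lowest point about 12 cm above the hood tops (I viewed 11 pictures, one over the limit of 10).

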